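Tip the crates, find the stamp, push it to the dispatch line

TASK

One of the two upright aluminium parts crates has an inspection stamp on its underside: tip first one and then the other over onto its side with the fingertips to find out which. Then push the stamped one, lying as it is, along the bench until its middle is over the dispatch line, the metal tape strip between them; the other stays lying on its side, off the line. Nothing is gripped or lifted, the other things on the bench are left alone, and the robot ends clear of everything.

Things in the scene. Friction and masses are not known exactly. Their poses are not given: they have to be found in the camera images.
- crate_stamped: Closed aluminium parts crate, 76 (its x) x 100 (its y) x 130 mm high (its z), 0.35 to 0.7 kg, loose. Origin: centre of its underside, z up to its top. Starts upright, its 100 mm wide faces toward and away from the robot (yaw within 0.2 rad); one crate stands left of the line and one right, either way round. Has a 68 mm dark inked stamp (ring with a bar) on its underside, hidden while it stands.
- crate_stamped_center (a point): Middle of crate_stamped, 65 mm along its z: 65 mm above the bench standing, 38 mm lying on a 100 mm wide face. Pushed or drawn level within 30 mm of its top across the 76 mm depth, it pivots on its lower edge without sliding and falls over past about 0.53 rad. The bench toward the robot is clear for it to fall; its underside then faces the far side.
- crate_plain: Closed aluminium parts crate, 76 (its x) x 100 (its y) x 130 mm high (its z), 0.35 to 0.7 kg, loose. Origin: centre of its underside, z up to its top. Starts upright, its 100 mm wide faces toward and away from the robot (yaw within 0.2 rad); one crate stands left of the line and one right, either way round. Outwardly the same as the other; blank underside.
- crate_plain_center (a point): Middle of crate_plain, 65 mm along its z: 65 mm above the bench standing, 38 mm lying on a 100 mm wide face. Pushed or drawn level within 30 mm of its top across the 76 mm depth, it pivots on its lower edge without sliding and falls over past about 0.53 rad. The bench toward the robot is clear for it to fall; its underside then faces the far side.
- line: Dispatch line: metal tape strip flush on the bench between the two crates, 360 mm long (its x, running roughly away from the robot, yaw up to 0.1 rad) and 50 mm wide (its y). Origin at its middle, on the bench (z = 0). The bench between the crates and the line is clear, and for 50 mm outside each crate.
- tape_roll: Bystander, loose: roll of foil tape standing flat, 100 mm across, 48 mm high. Origin at its underside. Not to be disturbed.
- film_roll: Bystander, loose: amber film-tape roll lying flat, 76 mm across, 25 mm high. Origin at its underside. Not to be disturbed.
- screwdriver: Bystander, loose: black-handled screwdriver lying flat, about 30 mm high. Origin at its underside. Not to be disturbed.
- pliers: Bystander, loose: red-handled pliers lying flat, 210 mm long, 18 mm high. Origin at its underside. Not to be disturbed.
- lens_cap: Bystander, loose: black round lens cap, 90 mm across, 18 mm high. Origin at its underside. Not to be disturbed.
- screw_jar: Bystander, loose: jar of screws, 56 mm across, 75 mm high. Origin at its underside. Not to be disturbed.
- connector_box: Bystander, loose: black box 50 x 70 x 30 mm high. Origin at its underside. Not to be disturbed.
Things that resemble listed ones, but are neither listed nor needed, are in the scene too. What is shaped like the crate_stamped but orange is not meant. Leave any yellow look-alike of the crate_plain alone.

How it is judged:
By the outcome, as a careful person would: the job done as asked, in the order asked, and still so for the second after the job is handed in, with the robot touching nothing.
It also fails if it takes over 61 s, if anything falls off the work surface, if the arm or the gripper's body presses on something with over 40 N, if the wrist force passes 120 N, or if a joint passes its speed limit or range.

ROBOT

A 7-joint arm with a two-finger parallel gripper is mounted at the origin on the work surface. World frame = base frame: x ahead of the robot, y to its left, z up, the work surface at z = 0. Lengths are in m, angles in rad, forces in N, time in s.
With the tool pointing down it reaches from about 0.425 to 0.925 m from the base axis. Payload 6.8 kg.
Tool frame: the origin (TCP) lies on the centre line of the jaws, within the pads' length; the fingertips stand 19 mm ahead of it and the grasp point (between the pads) is the TCP; z points along the fingers, y is the line along which they close (so a half turn about z gives the same grasp; the last joint's range is limited). The gripper opens to 85 mm and grips with 20 to 120 N. Pads are 22 mm wide; open, the fingers measure 114 mm over their backs; the gripper's body (76 mm by 85 mm) begins 54 mm behind the grasp point. The pads swing forward as they close: fully open they stand 13 mm farther back than shut.
Start: joints at [-1.41, 0.477, 0.022, 1.555, -0.011, 1.109, -0.083], TCP at [0.179, 0.651, 0.218] pointing down, gripper open.
Joint ranges: [-2.96, 2.96], [-0.34, 2.1], [-1.41, 1.46], [0.24, 2.44], [-1.37, 4.51], [0.17, 1.92], [-2.96, 2.96]. Speed limits (rad/s): [2.39, 2.39, 3.14, 3.14, 3.14, 3.14, 3.14].

INTERFACE

Orientations are given as a rotation vector (axis times angle).
In Python, from bench import r gives the robot as it stands. The module is installed in compiled form; this text tells all that it offers.
- The arm moves only by the tool arm_command, never from a script. Its argument "rows" is a list of rows, each an object of numbers: "fingers": the opening, from -1 (shut) to 1 (fully open); "x", "y", "z": the shift along the tool's x, y, z in m; "ax", "ay", "az": the turn, a rotation vector about the tool's x, y, z in degrees. In form: [{"fingers": .., "x": .., "y": .., "z": .., "ax": .., "ay": .., "az": ..}, ...]. A call has 1 to 10 rows; each row shifts and turns the commanded pose from where the row before left it, along the tool's axes as they then stand; what a row does not reach is not made up. A row lasts 1/12 s, in which the tool goes at most 41.7 mm and 7.16 degrees, less where a joint would pass 70% of its speed; a pose out of reach is approached as far as the arm can. A call is refused whole if a number of a shift passes 0.0417 or a number of a turn 7.16, either way. A call with a gripper value outside its range is refused whole. The fingers move at their own pace and stop on an object; "grip_force" is the grip in N (left out, the last holds). Time passes only in rows, so rows that do not move let the fingers close. It gives the time, the measured TCP pose, the force, the opening and the grip force at its end, in the units of the state.
- r.get_obs(): the state, without advancing time (a new reading comes with each control period).
- r.grab_frame(name): name is "side" or "top"; returns a dict with "frame" (420x560x3 uint8, red, green, blue), "depth" (420x560 float32, m along the optical axis (not along the pixel's ray), 0 where there is no reading), "K" (3x3 intrinsics, pixels), "world_from_camera" (4x4, takes a point from camera to world coordinates). Camera axes: x right, y down, z forward; pixel columns grow to the right and rows downward; lengths in m; the calibration is good to about 2 mm. A picture is of the moment at which its call begins.
- r.hand_in(): hands the job in; it is judged then, once.
The state is a dict: "clock": time; "joints": joint angles; "qvel": joint speeds; "tau": joint torques, N m; "tcp_pos": TCP position; "orientation": TCP orientation; "contact_force": force on the tool from outside, world axes, zero at the start; "moment": the same for the moment, N m; "grip_width": finger opening in m; "gripper_force": force on a finger pad.
Only numpy, scipy, OpenCV 4.12 (cv2) and the standard library are available. Lean on these libraries where they do the work, as an engineer would, in place of code of your own. Each camera call takes 0.05 s, during which the arm holds its last target. There are 200 camera calls.

## Working session

There is one attempt and no reset: what is moved stays moved. The work goes in short steps, Python scripts to look and compute and a tool call to move; the robot and the scene stay as the last step left them, time stands still between calls to the robot, and variables do not carry over. Pictures are saved under pics/ and viewed, at most 10 in all, crops included, and the job is handed in when it is done.

Besides the shell and the picture viewer there is one more tool, called as a command line: name --argument value ..., lists and objects as JSON in quotes. arm_command: Moves the arm, as the interface text tells. Its arguments: {"type":"object","properties":{"rows":{"type":"array"},"grip_force":{"type":"number"}},"required":["rows"]}

```bash
mkdir -p pics; cat > h.py <<'E'
import numpy as np, cv2
from bench import r
def grab(n):
    f=r.grab_frame(n); f['P']=pts(f); return f
def pts(f):
    d=f['depth']; K=f['K']; v,u=np.mgrid[:d.shape[0],:d.shape[1]]
    p=np.stack([(u-K[0,2])/K[0,0]*d,(v-K[1,2])/K[1,1]*d,d],-1)
    T=f['world_from_camera']; w=p@T[:3,:3].T+T[:3,3]; w[d==0]=np.nan; return w
def save(f,name): cv2.imwrite('pics/'+name,f['frame'][...,::-1])
E
python3 - <<'E'
from h import *
o=r.get_obs(); print(o['clock'],o['tcp_pos'],o['orientation'],o['grip_width'])
ims=[]
for n in('top','side'):
    f=grab(n); save(f,n+'0.png'); print(n,f['world_from_camera'].round(3).tolist())
    np.save(n+'P.npy',f['P'])
E
```

```text
0.0 [0.17910047 0.65015994 0.21701756] [-4.20751076e-01 -3.11320710e+00  2.86587510e-03] 0.08502925281856342
top [[-0.007, -0.988, 0.153, 0.319], [-1.0, 0.01, 0.021, -0.008], [-0.023, -0.153, -0.988, 1.488], [0.0, 0.0, 0.0, 1.0]]
side [[0.932, -0.226, 0.282, 0.135], [-0.362, -0.603, 0.711, -1.02], [0.009, -0.765, -0.644, 0.999], [0.0, 0.0, 0.0, 1.0]]
```

View pics/top0.png

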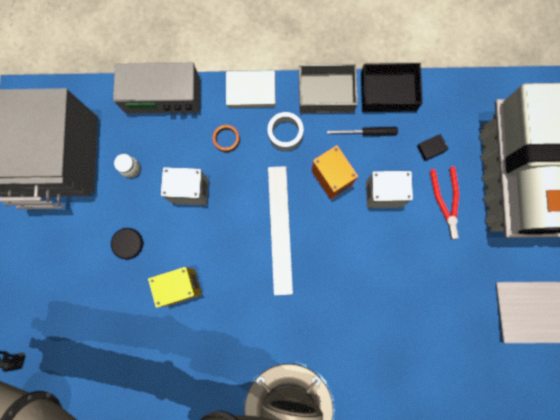

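View pics/side0.png

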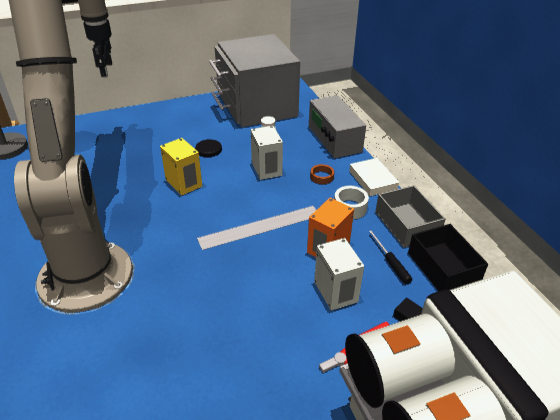

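The top view shows the white crates at px (183,182) on the left and (391,187) on the right. The line is at (280,230), the orange look-alike at (335,170), the yellow one at (174,287), and the pliers at (450,200). I'll measure these next.

```bash
python3 - <<'E'
from h import *
P=np.load('topP.npy'); im=cv2.imread('pics/top0.png'); 
def rect(m,lab):
    p=P[m][:,:2]; z=P[m][:,2]
    (c,s,a)=cv2.minAreaRect(p.astype(np.float32)); print(lab,len(p),'c',np.round(c,3),'size',np.round(s,3),'ang',round(a,1),'z',np.round(np.nanmedian(z),3),'x',p[:,0].min().round(3),p[:,0].max().round(3),'y',p[:,1].min().round(3),p[:,1].max().round(3))
v,u=np.mgrid[:420,:560]
Z=P[...,2]
def box(u0,u1,v0,v1): return (u>=u0)&(u<=u1)&(v>=v0)&(v<=v1)
for lab,b in dict(L=(150,215,155,215),R=(360,420,160,215),orange=(305,362,140,200),yellow=(140,210,260,315)).items():
    rect(box(*b)&(Z>.12)&(Z<.14),lab)
g=cv2.cvtColor(im,cv2.COLOR_BGR2HSV)
rect(box(262,300,160,300)&(g[...,1]<60)&(Z<.015),'line')
for lab,b in dict(jar=(110,145,145,182),tape=(262,308,108,153),film=(208,242,122,155),pl=(425,465,160,240),box=(415,450,130,162),cap=(108,146,225,262),scr=(322,400,122,140)).items():
    rect(box(*b)&(Z>.009),lab)
rect(box(480,560,80,360)&(Z>.02),'bigR'); rect(box(0,100,90,210)&(Z>.02),'cab')
E
```

```text
L 1115 c [0.591 0.276] size [0.102 0.077] ang 86.2 z 0.13 x 0.549 0.631 y 0.223 0.327
R 1142 c [ 0.576 -0.273] size [0.077 0.101] ang 0.0 z 0.13 x 0.537 0.614 y -0.324 -0.223
orange 1113 c [ 0.623 -0.127] size [0.101 0.077] ang 32.0 z 0.13 x 0.561 0.684 y -0.185 -0.071
yellow 1211 c [0.321 0.296] size [0.076 0.102] ang 16.9 z 0.13 x 0.271 0.369 y 0.237 0.353
line 2356 c [0.48  0.019] size [0.362 0.052] ang 2.4 z 0.001 x 0.3 0.662 y -0.014 0.052
jar 446 c [0.671 0.452] size [0.079 0.103] ang 78.5 z 0.072 x 0.621 0.715 y 0.404 0.495
tape 684 c [ 0.762 -0.002] size [0.112 0.132] ang 82.6 z 0.045 x 0.703 0.82 y -0.065 0.062
film 276 c [0.743 0.176] size [0.08  0.093] ang 2.2 z 0.024 x 0.703 0.785 y 0.131 0.224
pl 742 c [ 0.561 -0.451] size [0.228 0.098] ang 5.1 z 0.015 x 0.447 0.67 y -0.498 -0.392
box 490 c [ 0.721 -0.405] size [0.086 0.071] ang 22.4 z 0.03 x 0.67 0.76 y -0.451 -0.37
cap 811 c [0.442 0.445] size [0.088 0.097] ang 3.9 z 0.018 x 0.399 0.486 y 0.394 0.494
scr 384 c [ 0.763 -0.218] size [0.197 0.038] ang 85.4 z 0.022 x 0.742 0.787 y -0.316 -0.118
bigR 13056 c [ 0.483 -0.63 ] size [0.635 0.171] ang 4.3 z 0.222 x 0.168 0.796 y -0.731 -0.546
cab 10222 c [0.677 0.675] size [0.282 0.254] ang 0.0 z 0.217 x 0.536 0.818 y 0.548 0.802
```

arm_command --rows '[{"az": -5.8, "fingers": 0}, {"az": -5.8, "fingers": 0}, {"x": -0.03, "y": -0.025}, {"x": -0.03, "y": -0.025}, {"x": -0.03, "y": -0.025}, {"x": -0.03, "y": -0.025}, {"x": -0.03, "y": -0.025}, {"x": -0.03, "y": -0.025}, {"x": -0.03, "y": -0.025}, {"x": -0.03, "y": -0.025}]'

```text
validation failed for argument at $.ro...
```

arm_command --rows '[{"fingers": 0, "x": 0, "y": 0, "z": 0, "ax": 0, "ay": 0, "az": -5.8}, {"fingers": 0, "x": 0, "y": 0, "z": 0, "ax": 0, "ay": 0, "az": -5.8}, {"fingers": 0, "x": -0.03, "y": -0.025, "z": 0, "ax": 0, "ay": 0, "az": 0}, {"fingers": 0, "x": -0.03, "y": -0.025, "z": 0, "ax": 0, "ay": 0, "az": 0}, {"fingers": 0, "x": -0.03, "y": -0.025, "z": 0, "ax": 0, "ay": 0, "az": 0}, {"fingers": 0, "x": -0.03, "y": -0.025, "z": 0, "ax": 0, "ay": 0, "az": 0}, {"fingers": 0, "x": -0.03, "y": -0.025, "z": 0, "ax": 0, "ay": 0, "az": 0}, {"fingers": 0, "x": -0.03, "y": -0.025, "z": 0, "ax": 0, "ay": 0, "az": 0}]'

```text
clock: 0.77
tcp_pos: [0.3499, 0.4874, 0.2177]
orientation: [-0.104, -3.14, 0.001]
contact_force: [0.6, 1.0, -0.7]
grip_width: 0.0428
gripper_force: 0.0
```

arm_command --rows '[{"fingers": 0, "x": -0.034, "y": -0.0195, "z": 0, "ax": 0, "ay": 0, "az": 0}, {"fingers": 0, "x": -0.034, "y": -0.0195, "z": 0, "ax": 0, "ay": 0, "az": 0}, {"fingers": 0, "x": -0.034, "y": -0.0195, "z": 0, "ax": 0, "ay": 0, "az": 0}, {"fingers": 0, "x": -0.034, "y": -0.0195, "z": 0, "ax": 0, "ay": 0, "az": 0}, {"fingers": 0, "x": -0.034, "y": -0.0195, "z": 0, "ax": 0, "ay": 0, "az": 0}, {"fingers": 0, "x": -0.034, "y": -0.0195, "z": 0, "ax": 0, "ay": 0, "az": 0}, {"fingers": 0, "x": -0.034, "y": -0.0195, "z": 0, "ax": 0, "ay": 0, "az": 0}, {"fingers": 0, "x": -0.034, "y": -0.0195, "z": 0, "ax": 0, "ay": 0, "az": 0}, {"fingers": 0, "x": -0.034, "y": -0.0195, "z": 0, "ax": 0, "ay": 0, "az": 0}, {"fingers": 0, "x": 0, "y": 0, "z": 0, "ax": 0, "ay": 0, "az": 0}]'

```text
clock: 1.6
tcp_pos: [0.6493, 0.2844, 0.2173]
orientation: [0.122, 3.135, -0.009]
contact_force: [0.3, -2.6, 0.2]
grip_width: 0.0426
gripper_force: 0.0
```

arm_command --rows '[{"fingers": 0, "x": -0.018, "y": -0.0125, "z": 0, "ax": 0, "ay": 0, "az": 0}, {"fingers": 0, "x": 0, "y": 0, "z": 0.03, "ax": 0, "ay": 0, "az": 0}, {"fingers": 0, "x": 0, "y": 0, "z": 0.03, "ax": 0, "ay": 0, "az": 0}, {"fingers": 0, "x": 0, "y": 0, "z": 0.03, "ax": 0, "ay": 0, "az": 0}, {"fingers": 0, "x": 0, "y": 0, "z": 0, "ax": 0, "ay": 0, "az": 0}, {"fingers": 0, "x": 0, "y": 0, "z": 0, "ax": 0, "ay": 0, "az": 0}]'

```text
clock: 2.1
tcp_pos: [0.6582, 0.2797, 0.1262]
orientation: [-0.104, -3.136, 0.003]
contact_force: [0.5, -0.4, 0.3]
grip_width: 0.0426
gripper_force: 0.0
```

arm_command --rows '[{"fingers": 0, "x": 0.008, "y": -0.006, "z": 0, "ax": 0, "ay": 0, "az": 0}, {"fingers": 0, "x": 0.007, "y": 0, "z": 0, "ax": 0, "ay": 0, "az": 0}, {"fingers": 0, "x": 0.006, "y": 0, "z": 0, "ax": 0, "ay": 0, "az": 0}, {"fingers": 0, "x": 0.006, "y": 0, "z": 0, "ax": 0, "ay": 0, "az": 0}, {"fingers": 0, "x": 0.006, "y": 0, "z": 0, "ax": 0, "ay": 0, "az": 0}, {"fingers": 0, "x": 0.006, "y": 0, "z": 0, "ax": 0, "ay": 0, "az": 0}]'

```text
clock: 2.6
tcp_pos: [0.62, 0.2773, 0.1287]
orientation: [0.103, 3.139, 0.001]
contact_force: [0.3, 0.4, -0.4]
grip_width: 0.0428
gripper_force: 0.0
```

```bash
python3 - <<'E'
from h import *
f=grab('side'); cv2.imwrite('pics/s1.png',cv2.resize(f['frame'][80:240,180:400,::-1],None,fx=3,fy=3)); print(r.get_obs()['contact_force'],r.get_obs()['tcp_pos'])
E
```

```text
[-1.41684582  0.46014228 -0.98985631] [0.61867214 0.2775458  0.12842365]
```

View pics/s1.png

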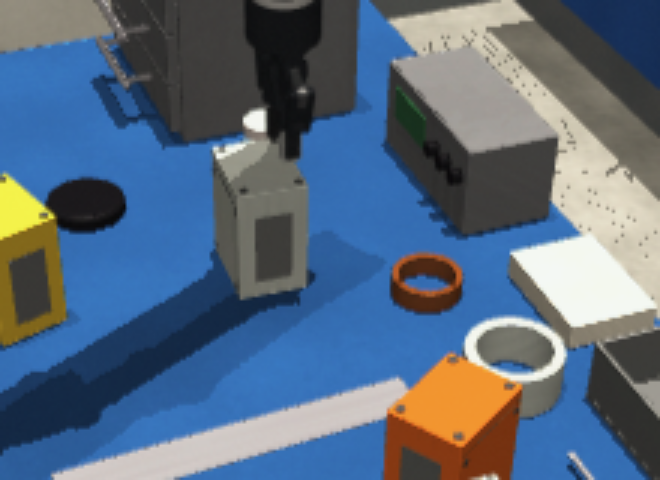

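The crop shows the fingers behind the crate and its far lower edge lifting, at crop px (275,300). I'll continue the pull.

arm_command --rows '[{"fingers": 0, "x": 0.007, "y": 0, "z": 0, "ax": 0, "ay": 0, "az": 0}, {"fingers": 0, "x": 0.007, "y": 0, "z": 0, "ax": 0, "ay": 0, "az": 0}, {"fingers": 0, "x": 0.007, "y": 0, "z": 0, "ax": 0, "ay": 0, "az": 0}, {"fingers": 0, "x": 0.007, "y": 0, "z": 0, "ax": 0, "ay": 0, "az": 0}, {"fingers": 0, "x": 0.007, "y": 0, "z": 0, "ax": 0, "ay": 0, "az": 0}, {"fingers": 0, "x": 0.007, "y": 0, "z": 0, "ax": 0, "ay": 0, "az": 0}, {"fingers": 0, "x": 0.006, "y": 0, "z": 0, "ax": 0, "ay": 0, "az": 0}, {"fingers": 0, "x": 0, "y": 0, "z": 0, "ax": 0, "ay": 0, "az": 0}, {"fingers": 0, "x": 0, "y": 0, "z": 0, "ax": 0, "ay": 0, "az": 0}, {"fingers": 0, "x": 0, "y": 0, "z": 0, "ax": 0, "ay": 0, "az": 0}]'

```text
clock: 3.48
tcp_pos: [0.5729, 0.2798, 0.1281]
orientation: [0.105, 3.139, 0.0]
contact_force: [-0.2, 0.2, 0.0]
grip_width: 0.0424
gripper_force: 0.0
```

```bash
cat >> h.py <<'E'
def crate(f,b,z0,z1):
    v,u=np.mgrid[:420,:560]; P=f['P']; Z=P[...,2]
    g=cv2.cvtColor(f['frame'],cv2.COLOR_RGB2HSV)
    m=(u>=b[0])&(u<=b[1])&(v>=b[2])&(v<=b[3])&(Z>z0)&(Z<z1)&(g[...,1]<90)&(g[...,2]>60)
    p=P[m]
    if len(p)<20: return print('none',len(p))
    c,s,a=cv2.minAreaRect(p[:,:2].astype(np.float32)); print(len(p),np.round(c,3),np.round(s,3),round(a,1),'z',np.median(p[:,2]).round(3),'x',p[:,0].min().round(3),p[:,0].max().round(3),'y',p[:,1].min().round(3),p[:,1].max().round(3))
E
python3 - <<'E'
from h import *
f=grab('top'); crate(f,(130,240,140,270),.06,.09); crate(f,(150,225,150,250),.1,.14)
save(f,'t1.png')
E
```

```text
71 [0.575 0.236] [0.042 0.091] 52.1 z 0.077 x 0.549 0.624 y 0.224 0.28
418 [0.588 0.254] [0.059 0.077] 88.8 z 0.13 x 0.549 0.628 y 0.224 0.282
```

```bash
python3 - <<'E'
from h import *
a=cv2.resize(cv2.imread('pics/t1.png')[130:250,120:260],None,fx=4,fy=4)
f=grab('side'); b=cv2.resize(f['frame'][80:200,220:340,::-1],None,fx=4,fy=4)
cv2.imwrite('pics/c1.png',cv2.resize(np.hstack([a[:, :400],b[:, :400]]),(800,480)))
P=f['P']; 
E
```

```text
(no output)
```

View pics/c1.png

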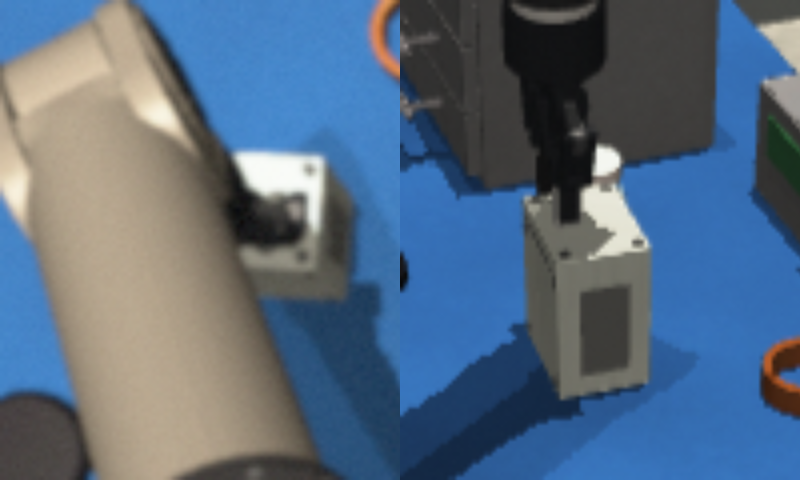

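The crate is still upright and the fingers passed over its top, so the tips are higher than I assumed. I'll raise the arm and measure the tip height.

arm_command --rows '[{"fingers": -1, "x": 0, "y": 0, "z": -0.03, "ax": 0, "ay": 0, "az": 0}, {"fingers": -1, "x": -0.03, "y": 0, "z": -0.02, "ax": 0, "ay": 0, "az": 0}, {"fingers": -1, "x": -0.03, "y": 0, "z": 0, "ax": 0, "ay": 0, "az": 0}, {"fingers": -1, "x": -0.03, "y": 0, "z": 0, "ax": 0, "ay": 0, "az": 0}, {"fingers": -1, "x": 0, "y": 0, "z": 0, "ax": 0, "ay": 0, "az": 0}, {"fingers": -1, "x": 0, "y": 0, "z": 0, "ax": 0, "ay": 0, "az": 0}]'

```text
clock: 4.08
tcp_pos: [0.6639, 0.2725, 0.1774]
orientation: [0.108, 3.139, -0.001]
contact_force: [-0.5, 1.6, -0.3]
grip_width: 0.0001
gripper_force: 0.0
```

```bash
cat > tip.py <<'E'
from h import *
o=r.get_obs(); t=o['tcp_pos']; print(t.round(4) if hasattr(t,'round') else t,o['grip_width'])
for n in('side','top'):
    f=grab(n); P=f['P']; g=f['frame'].max(-1)
    m=(abs(P[...,0]-t[0])<.07)&(abs(P[...,1]-t[1])<.08)&(P[...,2]>t[2]-.05)&(P[...,2]<t[2]+.15)
    p=P[m]
    if len(p): 
        z=np.sort(p[:,2]); print(n,len(p),'zmin',z[:12].round(3)); q=p[p[:,2]<z[0]+.02]; print(q.min(0).round(3),q.max(0).round(3))
E
python3 tip.py
```

```text
[0.6639 0.2725 0.1774] 0.0001286238230920838
side 719 zmin [0.127 0.128 0.128 0.128 0.128 0.128 0.128 0.128 0.128 0.128 0.128 0.128]
[0.594 0.217 0.127] [0.632 0.321 0.136]
top 343 zmin [0.128 0.128 0.128 0.128 0.128 0.128 0.128 0.128 0.128 0.128 0.128 0.128]
[0.594 0.224 0.128] [0.627 0.259 0.141]
```

```bash
sed -i 's/(P\[...,2\]>t\[2\]-.05)/(P[...,2]>.138)/' tip.py; python3 tip.py
```

```text
[0.6617 0.274  0.1774] -0.00045982861601801466
side 519 zmin [0.19  0.19  0.191 0.192 0.194 0.194 0.196 0.197 0.198 0.198 0.198 0.198]
[0.649 0.253 0.19 ] [0.67  0.281 0.21 ]
top 217 zmin [0.138 0.206 0.232 0.239 0.24  0.241 0.241 0.243 0.243 0.243 0.244 0.244]
[0.603 0.238 0.138] [0.603 0.238 0.138]
```

```bash
python3 - <<'E'
from h import *
t=np.array(r.get_obs()['tcp_pos'])
f=grab('side'); Ti=np.linalg.inv(f['world_from_camera'])
im=cv2.resize(f['frame'][60:180,210:350,::-1],None,fx=5,fy=5,interpolation=cv2.INTER_NEAREST)
for dz,c in((0,(0,255,0)),(-.019,(0,0,255)),(.054,(255,255,0))):
    p=Ti[:3,:3]@(t+[0,0,dz])+Ti[:3,3]; q=f['K']@p; q=q[:2]/q[2]; print(q); cv2.circle(im,(int((q[0]-210)*5+2),int((q[1]-60)*5+2)),3,c,-1)
cv2.imwrite('pics/tip.png',im)
E
```

```text
[286.23550415 117.64941418]
[286.14285029 122.99125697]
[286.5067479  102.01119417]
```

View pics/tip.png

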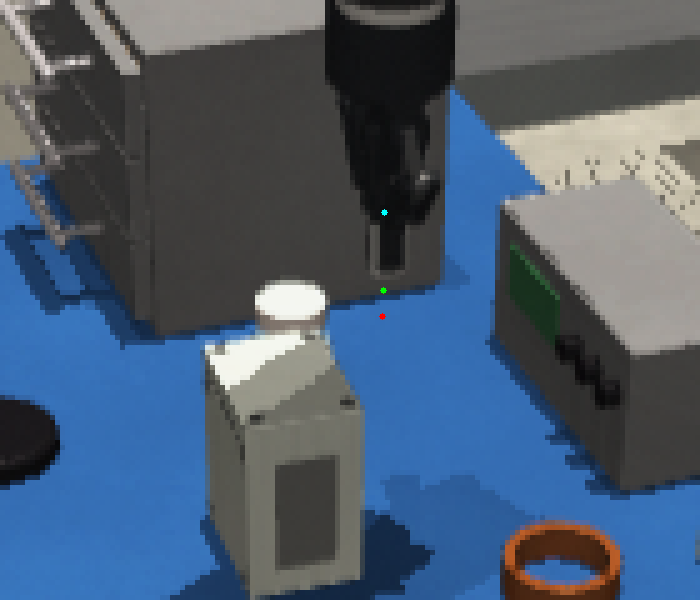

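The tip is at about z 0.187 (crop px (387,275)) while the reported TCP is at 0.177. The true tips are therefore about 27 mm higher than the pose reading implies, and I'll descend by that much more.

arm_command --rows '[{"fingers": 0, "x": 0, "y": 0, "z": 0.03, "ax": 0, "ay": 0, "az": 0}, {"fingers": 0, "x": 0, "y": 0, "z": 0.03, "ax": 0, "ay": 0, "az": 0}, {"fingers": 0, "x": 0, "y": 0, "z": 0.019, "ax": 0, "ay": 0, "az": 0}, {"fingers": 0, "x": 0, "y": 0, "z": 0, "ax": 0, "ay": 0, "az": 0}, {"fingers": 0, "x": 0, "y": 0, "z": 0, "ax": 0, "ay": 0, "az": 0}]'

```text
clock: 4.75
tcp_pos: [0.6612, 0.2741, 0.0985]
orientation: [-0.103, -3.138, 0.001]
contact_force: [-0.9, 0.1, -0.4]
grip_width: 0.0428
gripper_force: 0.0
```

```bash
sed -i 's/>.138)/>.08)/; s/abs(P\[...,0\]-t\[0\])<.07/abs(P[...,0]-t[0])<.02/' tip.py; python3 tip.py
```

```text
[0.6612 0.2741 0.0985] 0.042832952549590624
side 529 zmin [0.111 0.114 0.114 0.115 0.115 0.115 0.116 0.116 0.116 0.117 0.117 0.118]
[0.649 0.237 0.111] [0.671 0.3   0.13 ]
top 232 zmin [0.125 0.125 0.128 0.13  0.131 0.134 0.134 0.136 0.137 0.141 0.143 0.145]
[0.646 0.241 0.125] [0.651 0.253 0.143]
```

arm_command --rows '[{"fingers": 0, "x": 0.01, "y": 0, "z": 0, "ax": 0, "ay": 0, "az": 0}, {"fingers": 0, "x": 0.006, "y": 0, "z": 0, "ax": 0, "ay": 0, "az": 0}, {"fingers": 0, "x": 0.006, "y": 0, "z": 0, "ax": 0, "ay": 0, "az": 0}, {"fingers": 0, "x": 0.006, "y": 0, "z": 0, "ax": 0, "ay": 0, "az": 0}, {"fingers": 0, "x": 0.006, "y": 0, "z": 0, "ax": 0, "ay": 0, "az": 0}, {"fingers": 0, "x": 0.006, "y": 0, "z": 0, "ax": 0, "ay": 0, "az": 0}, {"fingers": 0, "x": 0.006, "y": 0, "z": 0, "ax": 0, "ay": 0, "az": 0}, {"fingers": 0, "x": 0.006, "y": 0, "z": 0, "ax": 0, "ay": 0, "az": 0}]'

```text
clock: 5.52
tcp_pos: [0.6098, 0.2774, 0.0991]
orientation: [-0.104, -3.14, -0.0]
contact_force: [2.0, -0.1, 1.5]
grip_width: 0.0423
gripper_force: 1.2
```

```bash
python3 - <<'E'
from h import *
f=grab('side'); cv2.imwrite('pics/s3.png',cv2.resize(f['frame'][80:230,170:350,::-1],None,fx=3,fy=3))
P=f['P']; v,u=np.mgrid[:420,:560]; g=cv2.cvtColor(f['frame'],cv2.COLOR_RGB2HSV)
m=(u>200)&(u<300)&(P[...,0]>.4)&(P[...,0]<.66)&(P[...,1]>.2)&(P[...,1]<.34)&(P[...,2]>.02)&(P[...,2]<.17)&(g[...,2]>100)&(g[...,1]<90)
p=P[m]; print(len(p),p.min(0),p.max(0)); i=p[:,2].argmax(); print(p[i])
E
```

```text
900 [0.51518468 0.2144311  0.02022252] [0.62306278 0.32863847 0.16982403]
[0.59863804 0.30335235 0.16982403]
```

arm_command --rows '[{"fingers": 0, "x": 0.006, "y": 0, "z": 0, "ax": 0, "ay": 0, "az": 0}, {"fingers": 0, "x": 0.006, "y": 0, "z": 0, "ax": 0, "ay": 0, "az": 0}, {"fingers": 0, "x": 0.006, "y": 0, "z": 0, "ax": 0, "ay": 0, "az": 0}, {"fingers": 0, "x": 0.006, "y": 0, "z": 0, "ax": 0, "ay": 0, "az": 0}, {"fingers": 0, "x": 0.006, "y": 0, "z": 0, "ax": 0, "ay": 0, "az": 0}, {"fingers": 0, "x": 0.006, "y": 0, "z": 0, "ax": 0, "ay": 0, "az": 0}, {"fingers": 0, "x": 0.006, "y": 0, "z": 0, "ax": 0, "ay": 0, "az": 0}, {"fingers": 0, "x": 0, "y": 0, "z": -0.03, "ax": 0, "ay": 0, "az": 0}, {"fingers": 0, "x": 0, "y": 0, "z": -0.04, "ax": 0, "ay": 0, "az": 0}, {"fingers": 0, "x": 0, "y": 0, "z": -0.03, "ax": 0, "ay": 0, "az": 0}]'

```text
clock: 6.4
tcp_pos: [0.5682, 0.2802, 0.2009]
orientation: [0.104, 3.14, 0.0]
contact_force: [0.6, 0.5, 0.9]
grip_width: 0.0428
gripper_force: 0.0
```

```bash
python3 - <<'E'
from h import *
f=grab('side'); crate(f,(150,320,120,260),.065,.09); crate(f,(240,300,120,190),.1,.14)
E
```

```text
974 [0.594 0.137] [0.415 0.628] 25.4 z 0.076 x 0.274 0.68 y -0.235 0.455
none 0
```

arm_command --rows '[{"fingers": 0, "x": 0, "y": 0, "z": 0, "ax": 0, "ay": 0, "az": -3.8}, {"fingers": 0, "x": 0, "y": -0.04, "z": 0, "ax": 0, "ay": 0, "az": 0}, {"fingers": 0, "x": 0, "y": -0.04, "z": 0, "ax": 0, "ay": 0, "az": 0}, {"fingers": 0, "x": 0, "y": -0.04, "z": 0, "ax": 0, "ay": 0, "az": 0}, {"fingers": 0, "x": 0, "y": -0.04, "z": 0, "ax": 0, "ay": 0, "az": 0}, {"fingers": 0, "x": 0, "y": -0.04, "z": 0, "ax": 0, "ay": 0, "az": 0}, {"fingers": 0, "x": 0, "y": -0.04, "z": 0, "ax": 0, "ay": 0, "az": 0}, {"fingers": 0, "x": 0, "y": -0.04, "z": 0, "ax": 0, "ay": 0, "az": 0}, {"fingers": 0, "x": 0, "y": -0.04, "z": 0, "ax": 0, "ay": 0, "az": 0}, {"fingers": 0, "x": 0, "y": -0.04, "z": 0, "ax": 0, "ay": 0, "az": 0}]'

```text
clock: 7.28
tcp_pos: [0.5678, -0.0815, 0.1989]
orientation: [-0.0, 3.141, 0.0]
contact_force: [1.6, -0.3, -0.3]
grip_width: 0.0429
gripper_force: 0.0
```

```bash
python3 - <<'E'
from h import *
f=grab('top'); save(f,'t4.png'); crate(f,(130,240,140,262),.065,.09)
E
```

```text
1840 [0.555 0.311] [0.309 0.145] 23.2 z 0.076 x 0.418 0.673 y 0.228 0.428
```

arm_command --rows '[{"fingers": 0, "x": -0.012, "y": -0.032, "z": 0, "ax": 0, "ay": 0, "az": 0}, {"fingers": 0, "x": -0.014, "y": -0.032, "z": 0, "ax": 0, "ay": 0, "az": 0}, {"fingers": 0, "x": -0.014, "y": -0.032, "z": 0, "ax": 0, "ay": 0, "az": 0}, {"fingers": 0, "x": -0.014, "y": -0.032, "z": 0, "ax": 0, "ay": 0, "az": 0}, {"fingers": 0, "x": -0.014, "y": -0.032, "z": 0, "ax": 0, "ay": 0, "az": 0}, {"fingers": 0, "x": -0.014, "y": -0.032, "z": 0, "ax": 0, "ay": 0, "az": 0}, {"fingers": 0, "x": 0, "y": 0, "z": 0, "ax": 0, "ay": 0, "az": 0}, {"fingers": 0, "x": 0, "y": 0, "z": 0, "ax": 0, "ay": 0, "az": 0}]'

```text
clock: 8.0
tcp_pos: [0.6499, -0.2742, 0.1981]
orientation: [-0.006, -3.14, 0.001]
contact_force: [-0.2, 1.0, -0.8]
grip_width: 0.0427
gripper_force: 0.0
```

arm_command --rows '[{"fingers": 0, "x": 0, "y": 0, "z": 0.035, "ax": 0, "ay": 0, "az": 0}, {"fingers": 0, "x": 0, "y": 0, "z": 0.035, "ax": 0, "ay": 0, "az": 0}, {"fingers": 0, "x": 0, "y": 0, "z": 0.029, "ax": 0, "ay": 0, "az": 0}, {"fingers": 0, "x": 0, "y": 0, "z": 0, "ax": 0, "ay": 0, "az": 0}, {"fingers": 0, "x": 0.01, "y": 0, "z": 0, "ax": 0, "ay": 0, "az": 0}, {"fingers": 0, "x": 0.007, "y": 0, "z": 0, "ax": 0, "ay": 0, "az": 0}, {"fingers": 0, "x": 0.006, "y": 0, "z": 0, "ax": 0, "ay": 0, "az": 0}, {"fingers": 0, "x": 0.006, "y": 0, "z": 0, "ax": 0, "ay": 0, "az": 0}, {"fingers": 0, "x": 0.006, "y": 0, "z": 0, "ax": 0, "ay": 0, "az": 0}, {"fingers": 0, "x": 0.006, "y": 0, "z": 0, "ax": 0, "ay": 0, "az": 0}]'

```text
clock: 8.83
tcp_pos: [0.6107, -0.2719, 0.1017]
orientation: [-0.001, 3.138, -0.001]
contact_force: [3.0, -0.4, 3.2]
grip_width: 0.0427
gripper_force: 1.4
```

arm_command --rows '[{"fingers": 0, "x": 0.006, "y": 0, "z": 0, "ax": 0, "ay": 0, "az": 0}, {"fingers": 0, "x": 0.006, "y": 0, "z": 0, "ax": 0, "ay": 0, "az": 0}, {"fingers": 0, "x": 0.006, "y": 0, "z": 0, "ax": 0, "ay": 0, "az": 0}, {"fingers": 0, "x": 0.006, "y": 0, "z": 0, "ax": 0, "ay": 0, "az": 0}, {"fingers": 0, "x": 0.006, "y": 0, "z": 0, "ax": 0, "ay": 0, "az": 0}, {"fingers": 0, "x": 0.006, "y": 0, "z": 0, "ax": 0, "ay": 0, "az": 0}, {"fingers": 0, "x": 0.006, "y": 0, "z": 0, "ax": 0, "ay": 0, "az": 0}, {"fingers": 0, "x": 0, "y": 0, "z": -0.03, "ax": 0, "ay": 0, "az": 0}, {"fingers": 0, "x": 0, "y": 0, "z": -0.04, "ax": 0, "ay": 0, "az": 0}, {"fingers": 0, "x": 0, "y": 0, "z": -0.03, "ax": 0, "ay": 0, "az": 0}]'

```text
clock: 9.67
tcp_pos: [0.5665, -0.272, 0.2014]
orientation: [-0.001, -3.14, -0.0]
contact_force: [1.5, -0.4, 0.2]
grip_width: 0.043
gripper_force: 0.0
```

```bash
python3 - <<'E'
from h import *
f=grab('top'); save(f,'t5.png'); crate(f,(365,420,150,270),.065,.085);crate(f,(155,210,150,270),.065,.085)
crate(f,(365,420,150,270),.1,.14)
f=grab('side'); save(f,'s5.png')
E
```

```text
254 [ 0.507 -0.228] [0.043 0.116] 66.8 z 0.079 x 0.446 0.554 y -0.27 -0.223
1813 [0.461 0.284] [0.103 0.178] 86.4 z 0.076 x 0.371 0.552 y 0.229 0.335
none 0
```

View pics/s5.png

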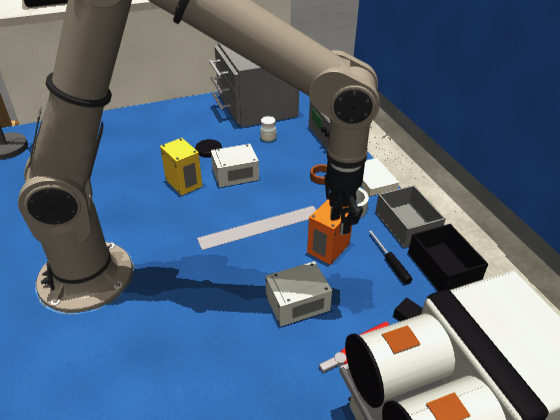

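Both crates lie on their sides, L at px (235,165) and R at (298,290). Both undersides face away from both cameras. I'll turn the right crate by its near end so its underside faces the side camera.

arm_command --rows '[{"fingers": -1, "x": 0.0275, "y": -0.02, "z": 0, "ax": 0, "ay": 0, "az": 0}, {"fingers": -1, "x": 0.0275, "y": -0.02, "z": 0, "ax": 0, "ay": 0, "az": 0}, {"fingers": -1, "x": 0.0275, "y": -0.02, "z": 0, "ax": 0, "ay": 0, "az": 0}, {"fingers": -1, "x": 0.0275, "y": -0.02, "z": 0, "ax": 0, "ay": 0, "az": 0}, {"fingers": -1, "x": 0.0275, "y": -0.02, "z": 0, "ax": 0, "ay": 0, "az": 0}, {"fingers": -1, "x": 0, "y": 0, "z": 0, "ax": 0, "ay": 0, "az": 0}, {"fingers": -1, "x": 0, "y": 0, "z": 0.035, "ax": 0, "ay": 0, "az": 0}, {"fingers": -1, "x": 0, "y": 0, "z": 0.035, "ax": 0, "ay": 0, "az": 0}, {"fingers": -1, "x": 0, "y": 0, "z": 0, "ax": 0, "ay": 0, "az": 0}]'

```text
clock: 10.52
tcp_pos: [0.4258, -0.3685, 0.1238]
orientation: [-0.0, -3.132, -0.01]
contact_force: [-0.3, 1.5, -0.6]
grip_width: -0.0002
gripper_force: 0.0
```

```bash
python3 - <<'E'
from h import *
f=grab('top'); crate(f,(340,420,150,290),.065,.085)
f=grab('side'); crate(f,(250,350,230,340),.065,.085)
E
sed -i 's/>.08)/>.1)/;s/<.02)/<.03)/' tip.py; python3 tip.py
```

```text
1868 [ 0.505 -0.257] [0.235 0.143] 25.2 z 0.077 x 0.405 0.601 y -0.325 -0.145
1180 [ 0.472 -0.279] [0.102 0.132] 89.1 z 0.076 x 0.407 0.538 y -0.331 -0.227
[ 0.4288 -0.3709  0.129 ] 1.6915127806926022e-05
side 736 zmin [0.143 0.144 0.148 0.148 0.149 0.149 0.149 0.149 0.15  0.151 0.151 0.151]
[ 0.417 -0.389  0.143] [ 0.436 -0.365  0.163]
top 198 zmin [0.145 0.153 0.16  0.163 0.166 0.17  0.179 0.196 0.196 0.196 0.197 0.2  ]
[ 0.417 -0.366  0.145] [ 0.42  -0.363  0.163]
```

arm_command --rows '[{"fingers": -1, "x": 0, "y": 0, "z": 0.035, "ax": 0, "ay": 0, "az": 0}, {"fingers": -1, "x": 0, "y": 0, "z": 0.035, "ax": 0, "ay": 0, "az": 0}, {"fingers": -1, "x": 0, "y": 0, "z": 0.025, "ax": 0, "ay": 0, "az": 0}, {"fingers": -1, "x": 0, "y": 0, "z": 0, "ax": 0, "ay": 0, "az": 0}, {"fingers": -1, "x": 0, "y": 0, "z": 0, "ax": 0, "ay": 0, "az": 0}]'

```text
clock: 11.13
tcp_pos: [0.4304, -0.3721, 0.0358]
orientation: [0.0, -3.142, 0.0]
contact_force: [0.8, -0.1, 0.4]
grip_width: -0.0001
gripper_force: 0.0
```

arm_command --rows '[{"fingers": -1, "x": 0, "y": 0, "z": 0.013, "ax": 0, "ay": 0, "az": 0}, {"fingers": -1, "x": 0, "y": 0.016, "z": 0, "ax": 0, "ay": 0, "az": 0}, {"fingers": -1, "x": 0, "y": 0.01, "z": 0, "ax": 0, "ay": 0, "az": 0}, {"fingers": -1, "x": 0, "y": 0.01, "z": 0, "ax": 0, "ay": 0, "az": 0}, {"fingers": -1, "x": 0, "y": 0.01, "z": 0, "ax": 0, "ay": 0, "az": 0}, {"fingers": -1, "x": 0, "y": 0.01, "z": 0, "ax": 0, "ay": 0, "az": 0}, {"fingers": -1, "x": 0, "y": 0.01, "z": 0, "ax": 0, "ay": 0, "az": 0}, {"fingers": -1, "x": 0, "y": 0.01, "z": 0, "ax": 0, "ay": 0, "az": 0}, {"fingers": -1, "x": 0, "y": 0.01, "z": 0, "ax": 0, "ay": 0, "az": 0}, {"fingers": -1, "x": 0, "y": 0.01, "z": 0, "ax": 0, "ay": 0, "az": 0}]'

```text
clock: 11.97
tcp_pos: [0.4306, -0.2772, 0.0234]
orientation: [0.002, 3.139, -0.004]
contact_force: [-1.8, -5.0, 5.3]
grip_width: -0.0001
gripper_force: 3.8
```

```bash
python3 - <<'E'
from h import *
f=grab('side'); crate(f,(250,350,230,340),.065,.085); save(f,'s6.png')
E
```

```text
1000 [ 0.486 -0.243] [0.109 0.148] 81.0 z 0.076 x 0.409 0.566 y -0.304 -0.192
```

```bash
cat >> h.py <<'E'
def hull(f,b,z0=.066,z1=.085):
    v,u=np.mgrid[:420,:560]; P=f['P']; Z=P[...,2]; g=cv2.cvtColor(f['frame'],cv2.COLOR_RGB2HSV)
    m=((u>=b[0])&(u<=b[1])&(v>=b[2])&(v<=b[3])&(Z>z0)&(Z<z1)&(g[...,1]<90)&(g[...,2]>60)).astype(np.uint8)
    m=cv2.morphologyEx(m,cv2.MORPH_OPEN,np.ones((3,3),np.uint8))
    n,l,s,_=cv2.connectedComponentsWithStats(m); i=1+s[1:,4].argmax(); p=P[l==i]
    c,sz,a=cv2.minAreaRect(p[:,:2].astype(np.float32)); h=cv2.convexHull(p[:,:2].astype(np.float32)); print('n',len(p),'rect',np.round(c,3),np.round(sz,3),round(a,1)); print(cv2.approxPolyDP(h,.008,True)[:,0].round(3).tolist())
    return p
E
python3 - <<'E'
from h import *
hull(grab('side'),(230,370,220,350)); hull(grab('top'),(330,430,150,290))
E
```

```text
n 944 rect [ 0.514 -0.242] [0.103 0.076] 64.8
[[0.5649999976158142, -0.20900000631809235], [0.5139999985694885, -0.18799999356269836], [0.45899999141693115, -0.2720000147819519], [0.5270000100135803, -0.30300000309944153]]
n 1632 rect [ 0.487 -0.227] [0.1   0.132] 65.8
[[0.5649999976158142, -0.21299999952316284], [0.44600000977516174, -0.15800000727176666], [0.421999990940094, -0.2150000035762787], [0.4480000138282776, -0.2529999911785126], [0.5249999761581421, -0.29600000381469727]]
```

arm_command --rows '[{"fingers": -1, "x": 0, "y": 0.01, "z": 0, "ax": 0, "ay": 0, "az": 0}, {"fingers": -1, "x": 0, "y": 0.01, "z": 0, "ax": 0, "ay": 0, "az": 0}, {"fingers": -1, "x": 0, "y": 0.01, "z": 0, "ax": 0, "ay": 0, "az": 0}, {"fingers": -1, "x": 0, "y": 0.01, "z": 0, "ax": 0, "ay": 0, "az": 0}, {"fingers": -1, "x": 0, "y": 0.01, "z": 0, "ax": 0, "ay": 0, "az": 0}, {"fingers": -1, "x": 0, "y": 0.01, "z": 0, "ax": 0, "ay": 0, "az": 0}]'

```text
clock: 12.62
tcp_pos: [0.4308, -0.217, 0.0234]
orientation: [0.002, 3.139, -0.004]
contact_force: [-2.6, -5.4, 8.1]
grip_width: 0.0001
gripper_force: 2.9
```

```bash
python3 - <<'E'
from h import *
f=grab('side');hull(f,(230,370,200,350)); hull(grab('top'),(290,430,150,290)); print(r.get_obs()['contact_force'])
cv2.imwrite('pics/s7.png',cv2.resize(f['frame'][200:350,200:400,::-1],None,fx=3,fy=3))
E
```

```text
n 1230 rect [ 0.504 -0.211] [0.104 0.112] 36.4
[[0.5730000138282776, -0.22699999809265137], [0.5099999904632568, -0.1379999965429306], [0.4790000021457672, -0.16699999570846558], [0.4569999873638153, -0.21799999475479126], [0.4959999918937683, -0.28600001335144043]]
n 1166 rect [ 0.502 -0.193] [0.084 0.132] 35.7
[[0.5649999976158142, -0.2290000021457672], [0.5659999847412109, -0.210999995470047], [0.5009999871253967, -0.11999999731779099], [0.44699999690055847, -0.15299999713897705], [0.44600000977516174, -0.18700000643730164], [0.531000018119812, -0.24500000476837158]]
[-3.2169007  -3.04235073  8.58553193]
```

View pics/s7.png

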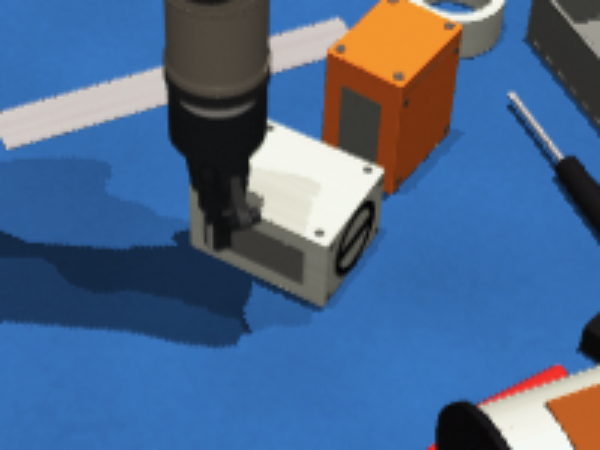

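The stamp, a ring with a bar, is clearly visible on the right crate's underside at crop px (355,238), so the right crate is crate_stamped. I'll back off, turn the tool flush to the underside and push that crate to the line, curving clear of the orange one.

arm_command --rows '[{"fingers": -1, "x": 0, "y": -0.03, "z": 0, "ax": 0, "ay": 0, "az": 0}, {"fingers": -1, "x": 0, "y": 0, "z": -0.04, "ax": 0, "ay": 0, "az": 0}, {"fingers": -1, "x": 0, "y": 0, "z": -0.04, "ax": 0, "ay": 0, "az": 0}, {"fingers": -1, "x": 0, "y": 0, "z": -0.03, "ax": 0, "ay": 0, "az": 0}, {"fingers": 0.2, "x": 0, "y": 0, "z": 0, "ax": 0, "ay": 0, "az": 7}, {"fingers": 0.2, "x": 0, "y": 0, "z": 0, "ax": 0, "ay": 0, "az": 7}, {"fingers": 0.2, "x": 0, "y": 0, "z": 0, "ax": 0, "ay": 0, "az": 7}, {"fingers": 0.2, "x": 0, "y": 0, "z": 0, "ax": 0, "ay": 0, "az": 7}, {"fingers": 0.2, "x": 0, "y": 0, "z": 0, "ax": 0, "ay": 0, "az": 7}, {"fingers": 0.2, "x": 0, "y": 0, "z": 0, "ax": 0, "ay": 0, "az": 7}]'

```text
clock: 13.55
tcp_pos: [0.4304, -0.2449, 0.1325]
orientation: [1.133, 2.929, 0.002]
contact_force: [-0.6, 0.3, -0.6]
grip_width: 0.0512
gripper_force: 0.0
```

```bash
cat > q.py <<'E'
from h import *
from scipy.spatial.transform import Rotation as R
o=r.get_obs(); M=R.from_rotvec(o['orientation']).as_matrix(); t=np.array(o['tcp_pos'])
print('joints',np.round(o['joints'],2),'tcp',t.round(4),'tool y ang',np.degrees(np.arctan2(M[1,1],M[0,1])).round(1),'clock',o['clock'])
def to(x,y): print('tool shift to',x,y,(M.T@(np.array([x,y,t[2]])-t)).round(4))
E
python3 - <<'E'
from q import *
hull(grab('side'),(230,370,200,350)); hull(grab('top'),(290,430,150,290)); to(.563,-.29)
E
```

```text
joints [-0.04  0.32  0.52  2.09 -0.22  0.79  1.45] tcp [ 0.4304 -0.2449  0.1325] tool y ang 47.7 clock 13.55
n 1393 rect [ 0.502 -0.206] [0.105 0.119] 36.5
[[0.5740000009536743, -0.22499999403953552], [0.5049999952316284, -0.12999999523162842], [0.4650000035762787, -0.16200000047683716], [0.4440000057220459, -0.21199999749660492], [0.4970000088214874, -0.2840000092983246]]
n 1587 rect [ 0.495 -0.197] [0.1   0.131] 35.9
[[0.5699999928474426, -0.22300000488758087], [0.5, -0.11999999731779099], [0.4230000078678131, -0.16899999976158142], [0.4519999921321869, -0.22300000488758087], [0.49900001287460327, -0.2680000066757202]]
tool shift to 0.563 -0.29 [-1.284e-01  5.590e-02  1.000e-04]
```

arm_command --rows '[{"fingers": 0.2, "x": 0, "y": 0, "z": 0, "ax": 0, "ay": 0, "az": 5.8}, {"fingers": 0.2, "x": 0, "y": 0, "z": 0, "ax": 0, "ay": 0, "az": 5.9}, {"fingers": 0.2, "x": -0.0275, "y": 0.02, "z": 0, "ax": 0, "ay": 0, "az": 0}, {"fingers": 0.2, "x": -0.0275, "y": 0.02, "z": 0, "ax": 0, "ay": 0, "az": 0}, {"fingers": 0.2, "x": -0.0275, "y": 0.02, "z": 0, "ax": 0, "ay": 0, "az": 0}, {"fingers": 0.2, "x": -0.0275, "y": 0.02, "z": 0, "ax": 0, "ay": 0, "az": 0}, {"fingers": 0.2, "x": 0, "y": 0, "z": 0, "ax": 0, "ay": 0, "az": 0}, {"fingers": 0.2, "x": 0, "y": 0, "z": 0, "ax": 0, "ay": 0, "az": 0}]'

```text
clock: 14.32
tcp_pos: [0.5612, -0.2867, 0.1317]
orientation: [1.412, 2.806, -0.0]
contact_force: [-1.2, -0.2, -0.9]
grip_width: 0.0514
gripper_force: 0.0
```

```bash
python3 - <<'E'
from q import *
to(.56,-.286)
E
```

```text
joints [-0.    0.54  0.52  1.77 -0.33  0.92  1.3 ] tcp [ 0.5612 -0.2867  0.1317] tool y ang 36.6 clock 14.3167
tool shift to 0.56 -0.286 [ 0.0013 -0.0005 -0.    ]
```

arm_command --rows '[{"fingers": 0.2, "x": 0, "y": 0, "z": 0.037, "ax": 0, "ay": 0, "az": 0}, {"fingers": 0.2, "x": 0, "y": 0, "z": 0.037, "ax": 0, "ay": 0, "az": 0}, {"fingers": 0.2, "x": 0, "y": 0, "z": 0.037, "ax": 0, "ay": 0, "az": 0}, {"fingers": 0.2, "x": 0.012, "y": 0, "z": 0, "ax": 0, "ay": 0, "az": 0}, {"fingers": 0.2, "x": 0.012, "y": 0, "z": 0, "ax": 0, "ay": 0, "az": 0}, {"fingers": 0.2, "x": 0.008, "y": 0, "z": 0, "ax": 0, "ay": 0, "az": 0}, {"fingers": 0.2, "x": 0.01, "y": 0, "z": 0, "ax": 0, "ay": 0, "az": 0}, {"fingers": 0.2, "x": 0.01, "y": 0, "z": 0, "ax": 0, "ay": 0, "az": 1}, {"fingers": 0.2, "x": 0.01, "y": 0, "z": 0, "ax": 0, "ay": 0, "az": 2}]'

```text
clock: 15.07
tcp_pos: [0.5229, -0.2372, 0.022]
orientation: [1.492, 2.762, 0.0]
contact_force: [1.7, -2.6, -1.0]
grip_width: 0.0512
gripper_force: 1.5
```

```bash
python3 - <<'E'
from q import *
hull(grab('side'),(230,370,200,350)); hull(grab('top'),(270,430,130,290))
E
```

```text
joints [-0.03  0.62  0.46  1.97 -0.43  0.65  1.29] tcp [ 0.5229 -0.2372  0.022 ] tool y ang 33.2 clock 15.0667
n 1170 rect [ 0.48  -0.169] [0.104 0.121] 33.8
[[0.5239999890327454, -0.164000004529953], [0.4950000047683716, -0.09799999743700027], [0.47099998593330383, -0.10199999809265137], [0.40799999237060547, -0.1509999930858612], [0.47099998593330383, -0.24799999594688416]]
n 469 rect [ 0.507 -0.15 ] [0.035 0.13 ] 33.2
[[0.5540000200271606, -0.19599999487400055], [0.4869999885559082, -0.09000000357627869], [0.4650000035762787, -0.10000000149011612], [0.48100000619888306, -0.14300000667572021]]
```

arm_command --rows '[{"fingers": 0.2, "x": 0.012, "y": 0, "z": 0, "ax": 0, "ay": 0, "az": 0}, {"fingers": 0.2, "x": 0.012, "y": 0, "z": 0, "ax": 0, "ay": 0, "az": 0}, {"fingers": 0.2, "x": 0.012, "y": 0, "z": 0, "ax": 0, "ay": 0, "az": 1.5}, {"fingers": 0.2, "x": 0.012, "y": 0, "z": 0, "ax": 0, "ay": 0, "az": 3}, {"fingers": 0.2, "x": 0.012, "y": 0, "z": 0, "ax": 0, "ay": 0, "az": 3}, {"fingers": 0.2, "x": 0.012, "y": 0, "z": 0, "ax": 0, "ay": 0, "az": 3}, {"fingers": 0.2, "x": 0.012, "y": 0, "z": 0, "ax": 0, "ay": 0, "az": 3}]'

```text
clock: 15.75
tcp_pos: [0.4813, -0.1654, 0.0218]
orientation: [1.809, 2.565, -0.001]
contact_force: [0.6, -5.9, 4.0]
grip_width: 0.051
gripper_force: 2.8
```

```bash
python3 - <<'E'
from q import *
hull(grab('side'),(180,370,180,350)); hull(grab('top'),(240,430,150,290))
E
```

```text
joints [-0.21  0.55  0.53  2.12 -0.5   0.58  1.02] tcp [ 0.4813 -0.1654  0.0218] tool y ang 19.6 clock 15.75
n 733 rect [ 0.453 -0.085] [0.101 0.11 ] 19.1
[[0.4790000021457672, -0.017999999225139618], [0.39100000262260437, -0.05400000140070915], [0.4259999990463257, -0.15199999511241913], [0.47200000286102295, -0.09300000220537186], [0.4869999885559082, -0.03799999877810478]]
n 620 rect [ 0.473 -0.074] [0.058 0.117] 20.5
[[0.515999972820282, -0.11999999731779099], [0.4819999933242798, -0.014999999664723873], [0.42899999022483826, -0.02800000086426735], [0.4339999854564667, -0.052000001072883606]]
```

arm_command --rows '[{"fingers": 0.2, "x": 0.012, "y": 0, "z": 0, "ax": 0, "ay": 0, "az": 3}, {"fingers": 0.2, "x": 0.012, "y": 0, "z": 0, "ax": 0, "ay": 0, "az": 3}, {"fingers": 0.2, "x": 0.012, "y": 0, "z": 0, "ax": 0, "ay": 0, "az": 3}, {"fingers": 0.2, "x": 0.012, "y": 0, "z": 0, "ax": 0, "ay": 0, "az": 3}, {"fingers": 0.2, "x": 0.012, "y": 0, "z": 0, "ax": 0, "ay": 0, "az": 3}, {"fingers": 0.2, "x": 0.01, "y": 0, "z": 0, "ax": 0, "ay": 0, "az": 3}, {"fingers": 0.2, "x": 0, "y": 0, "z": 0, "ax": 0, "ay": 0, "az": 0}]'

```text
clock: 16.43
tcp_pos: [0.4656, -0.0948, 0.0208]
orientation: [-2.183, -2.257, 0.0]
contact_force: [-0.0, 0.3, 0.5]
grip_width: 0.0513
gripper_force: 0.0
```

```bash
python3 - <<'E'
from q import *
hull(grab('side'),(180,370,180,350)); hull(grab('top'),(220,430,150,290))
E
```

```text
joints [-0.42  0.54  0.61  2.2  -0.59  0.57  0.67] tcp [ 0.4656 -0.0948  0.0208] tool y ang 1.9 clock 16.4333
n 257 rect [0.436 0.014] [0.079 0.049] 75.9
[[0.4699999988079071, 0.04699999839067459], [0.41999998688697815, 0.04699999839067459], [0.41499999165534973, -0.014999999664723873], [0.4339999854564667, -0.026000000536441803], [0.4490000009536743, -0.014000000432133675]]
n 710 rect [0.465 0.005] [0.096 0.086] 1.7
[[0.5120000243186951, -0.03700000047683716], [0.5099999904632568, 0.04899999871850014], [0.4169999957084656, 0.04699999839067459], [0.49000000953674316, -0.03099999949336052]]
```

arm_command --rows '[{"fingers": 0.2, "x": 0.01, "y": 0, "z": 0, "ax": 0, "ay": 0, "az": 0}, {"fingers": 0.2, "x": 0.01, "y": 0, "z": 0, "ax": 0, "ay": 0, "az": 0}, {"fingers": 0.2, "x": 0.008, "y": 0, "z": 0, "ax": 0, "ay": 0, "az": 0}, {"fingers": 0.2, "x": 0.006, "y": 0, "z": 0, "ax": 0, "ay": 0, "az": 0}, {"fingers": 0.2, "x": 0, "y": 0, "z": 0, "ax": 0, "ay": 0, "az": 0}, {"fingers": 0.2, "x": 0, "y": 0, "z": 0, "ax": 0, "ay": 0, "az": 0}, {"fingers": 0.2, "x": -0.03, "y": 0, "z": 0, "ax": 0, "ay": 0, "az": 0}, {"fingers": 0.2, "x": -0.04, "y": 0, "z": 0, "ax": 0, "ay": 0, "az": 0}, {"fingers": 0.2, "x": -0.04, "y": 0, "z": 0, "ax": 0, "ay": 0, "az": 0}, {"fingers": 0.2, "x": -0.02, "y": 0, "z": 0, "ax": 0, "ay": 0, "az": 0}]'

```text
clock: 17.37
tcp_pos: [0.4688, -0.1963, 0.0212]
orientation: [2.188, 2.252, -0.001]
contact_force: [0.9, 0.1, 0.1]
grip_width: 0.0513
gripper_force: 0.0
```

```bash
python3 - <<'E'
from q import *
hull(grab('side'),(180,370,150,350)); f=grab('top'); hull(f,(220,430,150,290)); save(f,'t9.png')
E
```

```text
joints [-0.2   0.58  0.6   2.13 -0.58  0.6   0.85] tcp [ 0.4688 -0.1963  0.0212] tool y ang 1.6 clock 17.3667
n 1023 rect [0.464 0.013] [0.101 0.136] 1.7
[[0.5130000114440918, 0.07599999755620956], [0.4180000126361847, 0.07599999755620956], [0.4189999997615814, -0.054999999701976776], [0.4790000021457672, -0.052000001072883606], [0.5120000243186951, 0.04100000113248825]]
n 1783 rect [0.463 0.017] [0.101 0.13 ] 1.9
[[0.5109999775886536, -0.04500000178813934], [0.5109999775886536, 0.07900000363588333], [0.41100001335144043, 0.07800000160932541], [0.41999998688697815, -0.03799999877810478]]
```

View pics/t9.png

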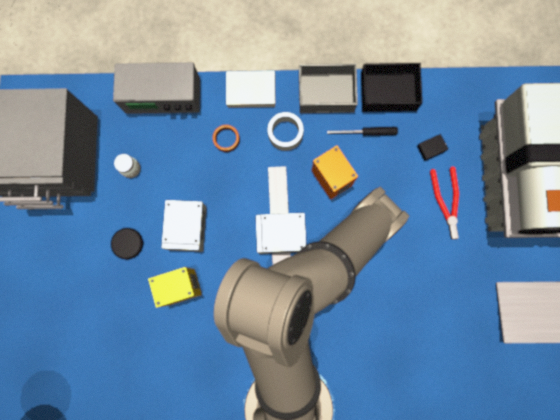

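The stamped crate lies with its middle at about (0.463, 0.016). The line's centre there is y ≈ 0.018, and the crate straddles it at px (281,233). The plain crate is lying at (183,225) and the other things haven't moved. I'll lift clear and hand in.

arm_command --rows '[{"fingers": 0.2, "x": 0, "y": 0, "z": -0.035, "ax": 0, "ay": 0, "az": 0}, {"fingers": 0.2, "x": 0, "y": 0, "z": -0.04, "ax": 0, "ay": 0, "az": 0}, {"fingers": 0.2, "x": 0, "y": 0, "z": -0.04, "ax": 0, "ay": 0, "az": 0}, {"fingers": 0.2, "x": 0, "y": 0, "z": -0.04, "ax": 0, "ay": 0, "az": 0}, {"fingers": 0.2, "x": 0, "y": 0, "z": 0, "ax": 0, "ay": 0, "az": 0}, {"fingers": 0.2, "x": 0, "y": 0, "z": 0, "ax": 0, "ay": 0, "az": 0}]'

```text
clock: 17.97
tcp_pos: [0.4706, -0.1907, 0.1775]
orientation: [2.182, 2.258, 0.006]
contact_force: [0.9, 0.4, -0.3]
grip_width: 0.0514
gripper_force: 0.0
```

```bash
python3 -c "
from bench import r
print(r.get_obs()['contact_force'], r.hand_in())"
```

```text
the job is handed in; nothing more can be done
[ 0.87609949  0.40174841 -0.31046984] None
```

I tipped both crates and found the stamp on the right-hand one, which now lies with its middle about 1–5 mm from the dispatch line's centre; the plain crate lies on its side off the line, nothing else on the bench was moved, and the job was handed in at about 18 s with the arm clear.

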